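# Seat the three-hole enlarger lens on its studded mount

### The job

Of the two flanged enlarger lenses on the bench, pick up the one with three holes in its flange, turn it so that its three holes line up with the three studs of the round grey mount, and lower it (do not drop it) over the hub until its flange lies flat on the mount with the studs through the holes; then let go. Leave the four-hole lens where it stands.

Things in the scene. Friction and masses are not known exactly. Their poses are not given: they have to be found in the camera images.
- lens_three_grip (a point): Lens to fit, loose, 0.25 kg, 73 mm tall: aluminium flange (8 mm thick, 58 mm radius, three-lobed) with a black upright barrel, 45 mm wide, from 26 to 70 mm up, gripped from above at any yaw. Point: on the axis, 42 mm above the underside; z up. Three 20 mm through holes 42 mm from the axis, at +x, 120 and 240 degrees (repeats every 120). Underside bore 32 mm wide, 26 mm deep clears the hub.
- lens_four_grip (a point): The other lens, loose, to be left alone: same size, colours and barrel, but four holes at 90 degrees and a squarer flange; it does not fit the mount. The point is on its axis, 42 mm above its underside.
- mount: Round grey mount fixed to the bench, 132 mm wide; origin at the centre of its underside, z up; its flat face is 20 mm higher. On the face: brass hub (20 mm wide, 18 mm high) and three pointed brass studs (7 mm thick, 13 mm high) 42 mm from the axis, at +x, 120 and 240 degrees. With the lens seated, its point is 62 mm above this origin and the stud tips stand 5 mm above the flange.
There are look-alikes about, which are no part of the job. Several things look just like the mount: the one meant starts farthest from the robot's base.

How it is judged:
On the way:
1. the three-hole lens is lowered over the hub in the gripper, not dropped: less than 20 mm above its seat and still between the fingers (horizontal distance between lens_three_grip and mount below 0.02 m and z of lens_three_grip in the frame of mount below 0.082 m and distance between lens_three_grip and the grasp point below 0.045 m), for 0.1 s.
At the end, for the whole second after the job is handed in: The three-hole lens sits flat on the mount: its axis within 12 mm of the mount's, its height within 5 mm of fully seated (only possible with the studs through the holes), tilted less than 0.08 rad; the four-hole lens is within 30 mm of where it started (horizontal distance between lens_three_grip and mount below 0.012 m and z of lens_three_grip in the frame of mount between 0.057 and 0.067 m and angle between lens_three_grip's own z axis and vertical below 0.08 rad and distance of lens_four_grip from where it was at the start of the episode below 0.03 m); the robot touches nothing.
It fails at once if the four-hole lens is moved more than 30 mm (distance of lens_four_grip from where it was at the start of the episode above 0.03 m).
It also fails if it takes over 38 s, if anything falls off the work surface, if the arm or the gripper's body presses on something with over 40 N, if the wrist force passes 120 N, or if a joint passes its speed limit or range.

### The arm

A 7-joint arm with a two-finger parallel gripper is mounted at the origin on a cart in front of the work surface, level with it; the furniture and walls round the work are solid. World frame = base frame: x ahead of the robot, y to its left, z up, the work surface at z = 0. Lengths are in m, angles in rad, forces in N, time in s.
With the tool pointing down it reaches from about 0.4 to 0.85 m from the base axis. Payload 4.5 kg.
Tool frame: the origin (TCP) lies at the very end of the fingers, on their centre line; the grasp point (between the pads) lies 19 mm behind it; y points along the fingers, x is the direction in which the jaws open and shut, and the axes are right-handed (so a half turn about y gives the same grasp; the last joint's range is limited). The gripper opens to 88 mm and grips with 3 to 60 N. Pads are 18 mm wide; open, the fingers measure 123 mm over their backs; the gripper's body (75 mm by 187 mm) begins 45 mm behind the grasp point.
Start: joints at [1.289, 0.689, -0.195, 1.565, 0.157, 0.902, -0.215], TCP at [0.194, -0.594, 0.239] pointing down, gripper open.
Joint ranges: [-3.01, 3.01], [-0.46, 2.08], [-1.47, 1.51], [0.13, 2.56], [-1, 4.14], [0.04, 2.09], [-2.66, 2.66]. Speed limits (rad/s): [2.57, 2.57, 3.14, 3.14, 3.14, 3.14, 3.14].

### API

Orientations are given as a unit quaternion [x, y, z, w].
In Python, from plant import r gives the robot as it stands.
- The arm moves only by the shell command python3 -m inch 'ROWS' [OPENING] [FORCE]. ROWS is JSON, a list of rows, each a list of 6 numbers: the shift along the tool's x, y, z in mm, then the turn, a rotation vector about the tool's x, y, z in rad. In form: [[x, y, z, ax, ay, az], ...]. A call has 1 to 12 rows; each row shifts and turns the commanded pose from where the row before left it, along the tool's axes as they then stand; what a row does not reach is not made up. A row lasts 1/12 s, in which the tool goes at most 41.7 mm and 7.16 degrees, less where a joint would pass 70% of its speed; a pose out of reach is approached as far as the arm can. A call is refused whole if a number of a shift passes 41.7 or a number of a turn 0.125, either way. A call with a gripper value outside its range is refused whole. OPENING is the finger opening in mm, from 0 to 88.1, set as the call begins (- or left out, the last holds). The fingers move at their own pace and stop on an object; FORCE is the grip in N (left out, the last holds). Time passes only in rows, so rows that do not move let the fingers close. It gives the time, the measured TCP pose, the force and the opening at its end, in the units of the state.
- r.get_state(): the state, without advancing time (a new reading comes with each control period).
- r.snapshot(name): name is "scene" or "top" or "wrist"; returns a dict with "img" (400x640x3 uint8, red, green, blue), "range_z" (400x640 float32, m along the optical axis (not along the pixel's ray), 0 where there is no reading), "mtx" (3x3 intrinsics, pixels), "camera_from_world" (4x4, takes a point from world to camera coordinates); the wrist camera has in their place "tool_from_camera" (4x4, takes a point from camera to tool coordinates, whose origin is the TCP and whose axes are the tool frame's). Camera axes: x right, y down, z forward; pixel columns grow to the right and rows downward; lengths in m; the calibration is good to about 2 mm. A picture is of the moment at which its call begins: read the wrist's pose just before it.
- r.finish_job(): hands the job in, once; it reports no verdict.
The state is a dict: "clock": time; "q": joint angles; "qd": joint speeds; "joint_torque": joint torques, N m; "tool_pos": TCP position; "eef_rot": TCP orientation; "contact_force": force on the tool from outside, world axes, zero at the start; "moment": the same for the moment, N m; "opening": opening from 0.0 (shut) to 1.0 (fully open).
Only numpy, scipy, OpenCV 4.12 (cv2) and the standard library are available. Lean on these libraries where they do the work, as an engineer would, in place of code of your own. Each camera call takes 0.05 s, during which the arm holds its last target.

## Working session

There is one attempt and no reset: what is moved stays moved. The work goes in short steps, Python scripts to look and compute and a shell command to move; the robot and the scene stay as the last step left them, time stands still between calls to the robot, and variables do not carry over. Pictures are saved under pics/ and viewed, and the job is handed in when it is done.

```bash
mkdir -p pics; ls; cat > h.py <<'E'
import numpy as np,cv2
from plant import r
def snap(n,f):
    s=r.get_state(); d=r.snapshot(n); cv2.imwrite('pics/'+f+'.png',d['img'][:,:,::-1]); 
    d['state']=s; np.savez('pics/'+f+'.npz',**{k:d[k] for k in d if k not in('state',)},pos=s['tool_pos'],rot=s['eef_rot']); return d
E
python3 - <<'E'
from h import *
for n in('scene','top','wrist'):
    d=snap(n,n+'0')
print(r.get_state())
E
```

```text
pics
{'clock': 0.15, 'q': array([ 1.28878211,  0.68980763, -0.1945238 ,  1.56602924,  0.15730615,
        0.90248216, -0.21507384]), 'qd': array([ 0.00181919, -0.00269339, -0.00078073, -0.00255338, -0.00098187,
       -0.0009823 ,  0.00066596]), 'joint_torque': array([-1.72103020e-03, -5.27853656e+01, -1.26872811e+00, -1.53585774e+01,
       -5.25779498e-02,  3.89411303e-03,  1.02488125e-04]), 'tool_pos': array([ 0.193948  , -0.5936827 ,  0.23810422]), 'eef_rot': array([-0.57217362,  0.41553159, -0.41472745,  0.57267093]), 'contact_force': array([ 0.2332184 ,  0.42921904, -0.23681533]), 'moment': array([-0.03368187, -0.02856137,  0.06616045]), 'opening': 1.0006273310714764}
```

View pics/scene0.png

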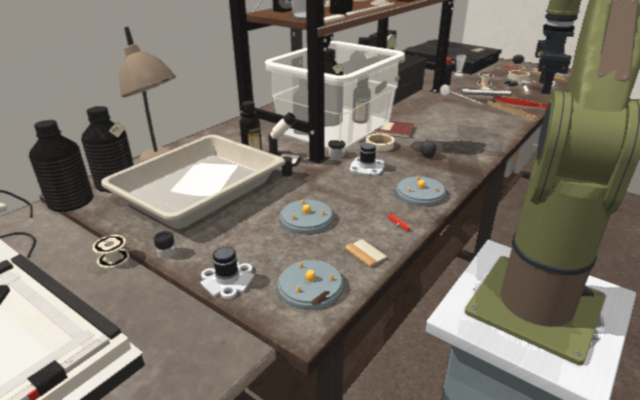

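View pics/top0.png

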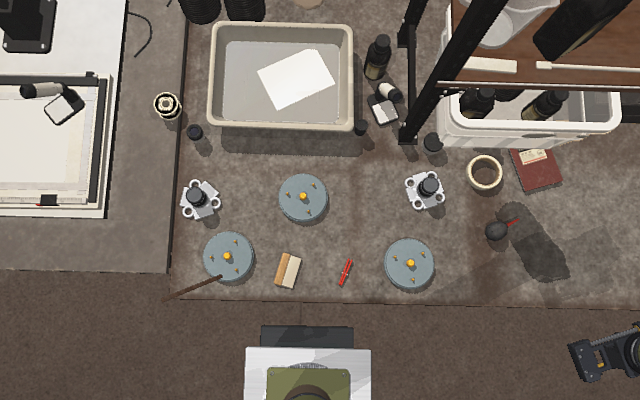

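View pics/wrist0.png

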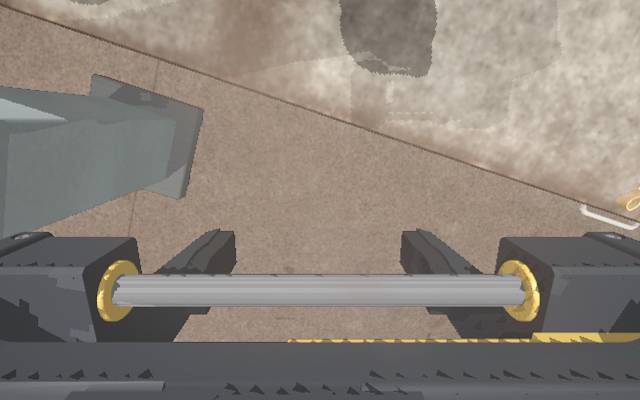

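```bash
python3 - <<'E'
import numpy as np
from scipy.spatial.transform import Rotation as R
a=np.load('pics/scene0.npz');print(a['rot'],R.from_quat(a['rot']).as_matrix().round(3))
for n in('scene','top'):
    a=np.load(f'pics/{n}0.npz');print(a['camera_from_world'].round(3),a['mtx'])
print(np.load('pics/wrist0.npz')['tool_from_camera'].round(3))
E
```

```text
[-0.57210174  0.41566158 -0.4145725   0.57276059] [[ 0.311 -0.001  0.951]
 [-0.951  0.002  0.311]
 [-0.002 -1.    -0.   ]]
[[-0.799 -0.601 -0.005  0.407]
 [-0.303  0.409 -0.861  0.208]
 [ 0.519 -0.687 -0.509  0.89 ]
 [ 0.     0.     0.     1.   ]] [[465.99446727   0.         322.34995769]
 [  0.         465.99446727 196.51816673]
 [  0.           0.           1.        ]]
[[ 0.024 -1.     0.012 -0.007]
 [-0.983 -0.025 -0.183  0.508]
 [ 0.184 -0.007 -0.983  1.226]
 [ 0.     0.     0.     1.   ]] [[493.98208762   0.         310.23955131]
 [  0.         493.98208762 205.73280539]
 [  0.           0.           1.        ]]
[[ 1.     0.     0.    -0.   ]
 [-0.    -0.255  0.967 -0.146]
 [ 0.    -0.967 -0.255  0.067]
 [ 0.     0.     0.     1.   ]]
```

The scene holds two lenses, at top-view pixels (200,200) and (425,190). There are three mount-like discs, at (303,198), (228,257) and (409,264). I'll crop both lenses and measure the disc positions.

```bash
cat >> h.py <<'E'
def ray(d,u,v,z):
    M=np.linalg.inv(d['camera_from_world']);K=d['mtx']
    c=M[:3,3]; w=M[:3,:3]@np.linalg.inv(K)@np.array([u,v,1.]); return c+w*(z-c[2])/w[2]
E
python3 - <<'E'
from h import *
d=dict(np.load('pics/top0.npz'));im=d['img'][:,:,::-1]
c=[cv2.resize(im[y-35:y+35,x-35:x+35],(390,390),interpolation=cv2.INTER_CUBIC) for x,y in((200,200),(425,190))]
cv2.imwrite('pics/crop1.png',np.hstack(c))
hsv=cv2.cvtColor(im.copy(),cv2.COLOR_BGR2HSV)
for x,y in((303,198),(228,257),(409,264)):
    p=ray(d,x,y,.02);print('disc',x,y,p.round(3),np.hypot(*p[:2]), hsv[y-12,x-12])
for x,y in((200,200),(425,190)): print(ray(d,x,y,.008).round(3))
m=cv2.inRange(hsv,(10,130,110),(32,255,255))
n,_,s,ce=cv2.connectedComponentsWithStats(m)
for i in range(1,n):
    if 170<ce[i][0]<450 and 170<ce[i][1]<290: print(ce[i].round(1),s[i][4])
E
```

```text
disc 303 198 [0.534 0.025 0.02 ] 0.5344280518043505 [ 92  25 154]
disc 228 257 [0.374 0.215 0.02 ] 0.43089328277551675 [ 95  20 154]
disc 409 264 [ 0.367 -0.253  0.02 ] 0.44572756788077933 [ 88  25 154]
[0.524 0.299 0.008]
[ 0.567 -0.301  0.008]
[312.6 184.2] 5
[286.6 193.2] 5
[302.5 195.9] 39
[308. 211.] 3
[234.6 240.8] 5
[226.9 255.6] 45
[422.4 252.8] 5
[284. 255.] 1
[210.3 256.7] 3
[285. 257.] 1
[394.5 256.5] 4
[283. 258.] 1
[410.  262.8] 44
[281. 260.] 1
[286.  264.5] 2
[282.3 275.8] 20
[235.5 269.5] 4
[276. 277.] 1
[280. 277.] 1
[275.1 281.6] 8
[412.5 279. ] 6
```

View pics/crop1.png

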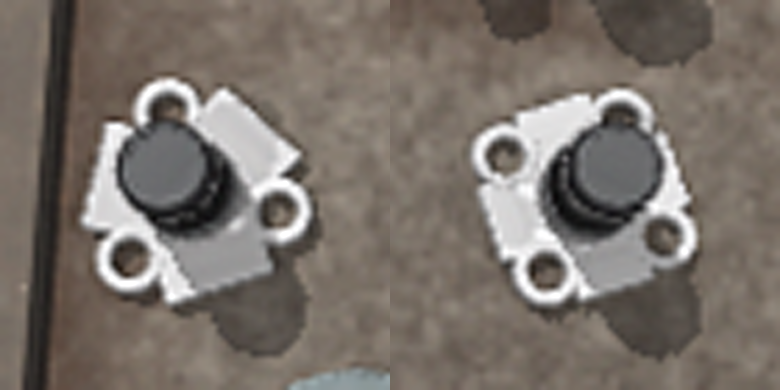

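The left lens at (200,200) has three holes, at crop positions (168,105), (282,210) and (130,257). The right lens at (425,190) has four. Of the look-alike discs at (303,198), (228,257) and (409,264), the first is farthest at 0.534 m, so it is the mount.

```bash
python3 - <<'E'
from h import *
from scipy.spatial.transform import Rotation as R
d=dict(np.load('pics/top0.npz'))
def ang(P):
    c=P.mean(0); a=np.degrees(np.arctan2(*(P-c)[:,1::-1].T)) 
    return c,np.linalg.norm((P-c)[:,:2],axis=1),a
L=np.array([ray(d,165+x*70/390,165+y*70/390,.008) for x,y in((168,105),(282,210),(130,257))])
M=np.array([ray(d,u,v,.030) for u,v in((312.6,184.2),(286.6,193.2),(308,211))])
for P in(L,M):
    c,rr,a=ang(P);print(c.round(4),rr.round(4),a.round(1),np.degrees(np.angle(np.exp(3j*np.radians(a)).mean()))/3)
s=r.get_state();T=R.from_quat(s['eef_rot']).as_matrix();print(T.T@(L.mean(0)-s['tool_pos'])*1000)
E
```

```text
[0.526  0.2998 0.008 ] [0.044  0.0436 0.0432] [  19.7 -101.2  139.8] 19.435942598760082
[0.5369 0.027  0.03  ] [0.0417 0.0422 0.0423] [ -38.5   80.9 -158.3] -38.63589664821404
[-745.83831989  231.04070896  593.18858242]
```

```bash
python3 -m inch '[[-28,0,28,0,0,0],[-28,0,28,0,0,0],[-28,0,28,0,0,0],[-28,0,28,0,0,0],[-28,0,28,0,0,0],[-28,0,28,0,0,0],[-28,0,28,0,0,0],[-28,0,28,0,0,0],[-28,0,28,0,0,0],[-28,0,28,0,0,0],[-28,0,28,0,0,0],[-28,0,28,0,0,0]]' 88; python3 -c "
from h import *;print(r.get_state()['q'])"
```

```text
clock: 1.15
tool_pos: [0.4096, -0.1685, 0.2387]
eef_rot: [0.572, -0.415, 0.415, -0.572]
contact_force: [0.4, -0.0, 0.1]
opening: 0.997
[ 0.38909815  0.46064184 -0.15164409  2.09097265  0.11973876  0.59792363
 -1.1011781 ]
```

```bash
python3 -m inch '[[-30,0,18,0,0,0],[-30,0,18,0,0,0],[-30,0,18,0,0,0],[-30,0,18,0,0,0],[-30,0,18,0,0,0],[-30,0,18,0,0,0],[-30,0,18,0,0,0],[-30,0,18,0,0,0],[-30,0,18,0,0,0],[-30,0,18,0,0,0],[-30,0,18,0,0,0],[-30,0,18,0,0,0]]'; python3 -m inch '[[0,0,0,0,-0.12,0],[0,0,0,0,-0.12,0],[0,0,0,0,-0.12,0],[0,0,0,0,-0.12,0],[0,0,0,0,-0.12,0],[0,0,0,0,-0.12,0],[0,0,0,0,-0.12,0],[0,0,0,0,-0.12,0],[0,0,0,0,-0.09,0],[0,0,0,0,0,0],[0,0,0,0,0,0]]'; python3 - <<'E'
from h import *
from scipy.spatial.transform import Rotation as R
d=snap('wrist','w1');s=d['state'];print(s['q'].round(2),s['tool_pos']);T=R.from_quat(s['eef_rot']).as_matrix();print(T.round(3),T.T@(np.array([.526,.2998,.008])-s['tool_pos'])*1000)
E
```

```text
clock: 2.15
tool_pos: [0.5025, 0.2406, 0.2385]
eef_rot: [0.573, -0.415, 0.415, -0.572]
contact_force: [-0.2, -0.2, 0.4]
opening: 1.001
clock: 3.07
tool_pos: [0.5026, 0.2387, 0.2385]
eef_rot: [0.703, -0.074, 0.073, -0.703]
contact_force: [0.4, -0.1, -0.9]
opening: 0.997
[-0.28  0.62 -0.4   1.77  0.32  0.82 -1.05] [0.5025692  0.23870198 0.23846422]
[[ 0.978 -0.001  0.206]
 [-0.206 -0.     0.978]
 [-0.001 -1.    -0.   ]] [ 10.44620867 230.4439662   64.66978912]
```

View pics/w1.png

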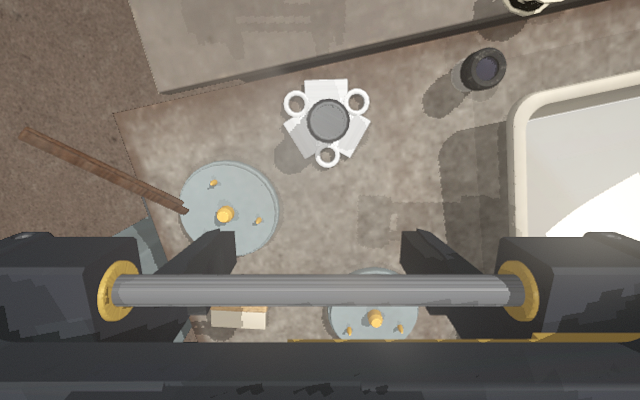

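The wrist view shows the three-hole lens, with holes at about (295,103), (357,102) and (327,155) and the barrel top at (328,120). I'll measure it more precisely.

```bash
cat >> h.py <<'E'
from scipy.spatial.transform import Rotation as R
def wr(d,u,v,z):
    T=np.eye(4);T[:3,:3]=R.from_quat(d['rot']).as_matrix();T[:3,3]=d['pos']
    return ray(dict(camera_from_world=np.linalg.inv(T@d['tool_from_camera']),mtx=d['mtx']),u,v,z)
def fit3(P):
    c=P.mean(0);a=np.arctan2((P-c)[:,1],(P-c)[:,0]);rr=np.linalg.norm((P-c)[:,:2],axis=1)
    return c.round(4),rr.round(4),np.degrees(np.angle(np.exp(3j*a).mean())/3).round(2)
E
python3 - <<'E'
from h import *
d=dict(np.load('pics/w1.npz'));im=d['img']
g=cv2.cvtColor(im,cv2.COLOR_RGB2GRAY)
m=(g>200).astype(np.uint8)[70:175,270:385]
big=cv2.resize(im[65:180,265:390,::-1],None,fx=4,fy=4,interpolation=cv2.INTER_CUBIC);cv2.imwrite('pics/crop2.png',big)
cs,h=cv2.findContours(m,cv2.RETR_CCOMP,cv2.CHAIN_APPROX_NONE)
P=[]
for i,c in enumerate(cs):
    if h[0][i][3]>=0 and len(c)>10:
        (x,y),rad=cv2.minEnclosingCircle(c);print(x+270,y+70,rad,cv2.contourArea(c))
        if 5<rad<15:P.append(wr(d,x+270,y+70,.008))
P=np.array(P);print(P); print(fit3(P))
print(wr(d,328,120,.072))
E
```

```text
296.0 103.5 9.708344459533691 254.0
356.3000030517578 101.70000076293945 9.454202651977539 251.0
[[0.49547785 0.32764756 0.008     ]
 [0.56755394 0.31459758 0.008     ]]
(array([0.5315, 0.3211, 0.008 ]), array([0.0366, 0.0366]), np.float64(19.57))
[0.52763516 0.30101811 0.072     ]
```

View pics/crop2.png

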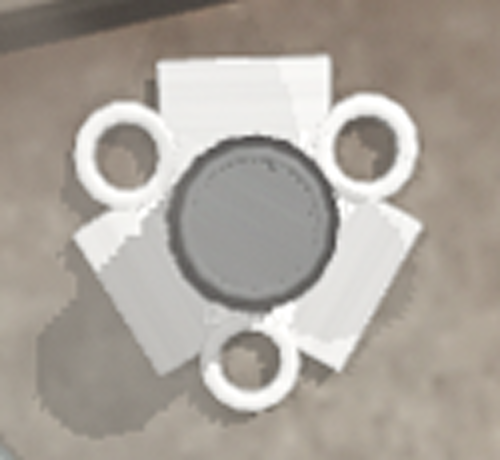

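```bash
python3 - <<'E'
from h import *
d=dict(np.load('pics/w1.npz'))
P=np.array([wr(d,265+x/4,65+y/4,.008) for x,y in((124,155),(368,152),(250,362))]);print(P,fit3(P))
b=wr(d,265+253/4,65+222/4,.071);print(b)
s=r.get_state();T=R.from_quat(s['eef_rot']).as_matrix()
for c in(P.mean(0),b): print(T.T@(np.array([c[0],c[1],.023])-s['tool_pos'])*1000)
E
```

```text
[[0.4954128  0.32736507 0.008     ]
 [0.56812507 0.31294049 0.008     ]
 [0.52048536 0.25803695 0.008     ]] (array([0.528 , 0.2994, 0.008 ]), array([0.0429, 0.0423, 0.0421]), np.float64(19.24))
[0.52782074 0.30047265 0.071     ]
[ 12.40514561 215.5129901   64.68090462]
[ 12.01072711 215.51284498  65.64544007]
```

```bash
python3 -m inch '[[4,0,20,0,0,0],[4,20,25,0,0,0],[4,20,20,0,0,0],[0,30,0,0,0,0],[0,30,0,0,0,0],[0,20,0,0,0,0],[0,0,0,0,0,0],[0,0,0,0,0,0]]'; python3 - <<'E'
from h import *
d=snap('wrist','w2');d=dict(np.load('pics/w2.npz'));s=r.get_state();T=R.from_quat(s['eef_rot']).as_matrix()
print(T.T@(np.array([.528,.3,.023])-s['tool_pos'])*1000)
E
```

```text
clock: 3.78
tool_pos: [0.5271, 0.2999, 0.1181]
eef_rot: [0.704, -0.073, 0.072, -0.703]
contact_force: [0.1, 0.3, -0.4]
opening: 0.996
[-1.35718017e-02  9.64417491e+01 -5.77331264e-01]
```

View pics/w2.png

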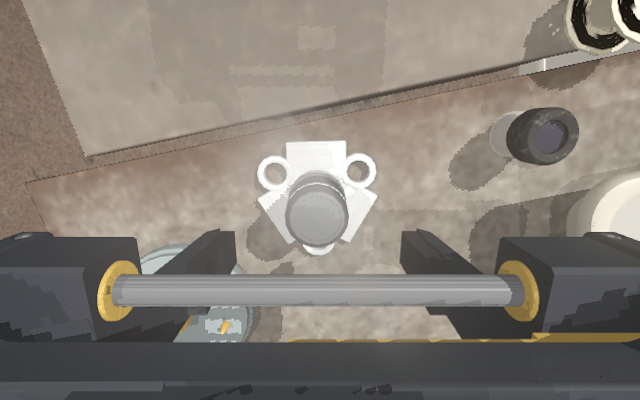

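The barrel, at about (317,213), is centred between the fingers, so I'll descend and grip.

```bash
python3 -m inch '[[0,20,0,0,0,0],[0,25,0,0,0,0],[0,25,0,0,0,0],[0,15,0,0,0,0],[0,10,0,0,0,0],[0,0,0,0,0,0],[0,0,0,0,0,0]]'; python3 -m inch '[[0,0,0,0,0,0],[0,0,0,0,0,0],[0,0,0,0,0,0],[0,0,0,0,0,0],[0,0,0,0,0,0],[0,0,0,0,0,0],[0,0,0,0,0,0],[0,0,0,0,0,0],[0,0,0,0,0,0],[0,0,0,0,0,0]]' 30 35
```

```text
clock: 4.42
tool_pos: [0.5285, 0.3007, 0.0249]
eef_rot: [-0.703, 0.072, -0.073, 0.704]
contact_force: [-0.1, 0.4, -0.4]
opening: 1.002
clock: 5.25
tool_pos: [0.5275, 0.3002, 0.0238]
eef_rot: [0.703, -0.072, 0.072, -0.703]
contact_force: [-1.4, 0.3, 3.1]
opening: 0.509
```

```bash
python3 -m inch '[[0,-10,0,0,0,0],[0,-25,0,0,0,0],[0,-35,0,0,0,0],[0,-35,0,0,0,0],[0,-20,0,0,0,0],[0,0,0,0,0,0]]';  python3 -m inch '[[0,0,-25,0,0,0],[0,0,-25,0,0,0],[0,0,-25,0,0,0],[0,0,-25,0,0,0],[0,0,-25,0,0,0],[0,0,-20,0,0,0],[0,0,0,0,0,0],[0,0,0,0,0,0]]'; python3 - <<'E'
from h import *
d=snap('wrist','w3');s=r.get_state();T=R.from_quat(s['eef_rot']).as_matrix()
print(s['tool_pos'],T.T@(np.array([.5369,.027,.12])-s['tool_pos'])*1000)
d=snap('top','top3')
E
```

```text
clock: 5.75
tool_pos: [0.5303, 0.3019, 0.1538]
eef_rot: [-0.701, 0.07, -0.075, 0.705]
contact_force: [0.1, 1.0, -1.7]
opening: 0.513
clock: 6.42
tool_pos: [0.4976, 0.1563, 0.148]
eef_rot: [0.704, -0.074, 0.073, -0.703]
contact_force: [-0.5, 0.5, -2.0]
opening: 0.511
[0.49805229 0.15819051 0.14828327] [  64.81812886   28.22607402 -120.50700397]
```

View pics/w3.png

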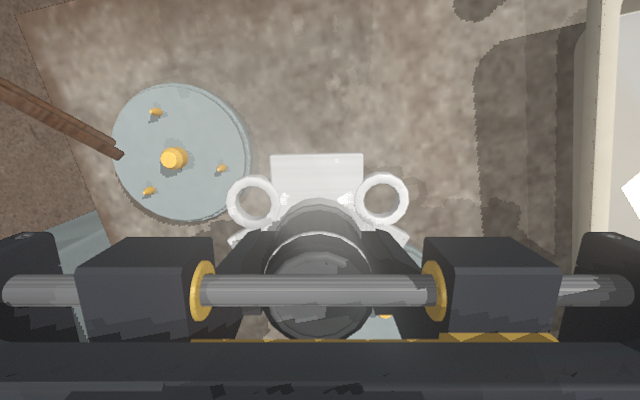

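View pics/top3.png

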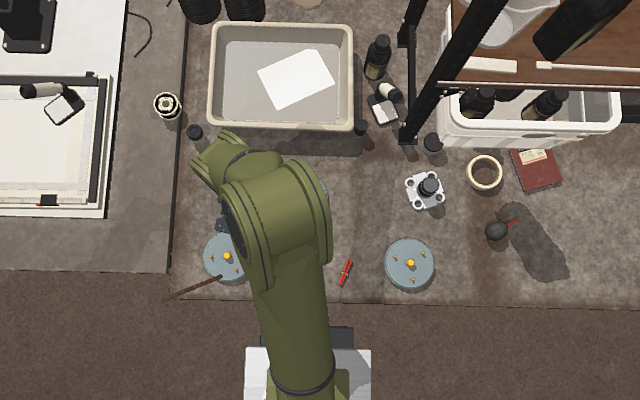

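The lens hangs straight in the hand, with rings at (254,201) and (382,199), and the other lens is unmoved at (425,190). I'll measure the lens in the hand, and cross-check the mount using w1, where its hub and two studs are visible.

```bash
python3 - <<'E'
from h import *
d=dict(np.load('pics/w1.npz'));hsv=cv2.cvtColor(d['img'],cv2.COLOR_RGB2HSV)
m=cv2.inRange(hsv,(10,130,110),(32,255,255));n,_,s,ce=cv2.connectedComponentsWithStats(m)
for i in range(1,n):
    x,y=ce[i]
    if 325<x<420 and 305<y<340 and s[i][4]>3: print('w1',ce[i].round(1),s[i][4],wr(d,x,y,.036).round(4),wr(d,x,y,.028).round(4))
t=dict(np.load('pics/top0.npz'));print('hub top',ray(t,302.5,195.9,.036))
sc=dict(np.load('pics/scene0.npz'));hsv=cv2.cvtColor(sc['img'],cv2.COLOR_RGB2HSV)
m=cv2.inRange(hsv,(8,130,110),(32,255,255));n,_,s,ce=cv2.connectedComponentsWithStats(m)
for i in range(1,n):
    x,y=ce[i]
    if 280<x<335 and 195<y<235 : print('sc',ce[i].round(1),s[i][4],ray(sc,x,y,.031).round(4),ray(sc,x,y,.027).round(4))
d=dict(np.load('pics/w3.npz'))
d['pos']=np.zeros(3);d['rot']=np.array([0,0,0,1.])
# tool-frame: intersect plane y=.0158
K=np.linalg.inv(d['mtx']);T=d['tool_from_camera']
P=[]
for u,v in((253.5,200.5),(382,198.5)):
    w=T[:3,:3]@K@[u,v,1];c=T[:3,3];P.append(c+w*(.0158-c[1])/w[1])
P=np.array(P);print(P,np.linalg.norm(P[0]-P[1]), 'mid',P.mean(0),'tilt deg',np.degrees(np.arctan2(P[1,2]-P[0,2],P[1,0]-P[0,0])))
E
```

```text
w1 [381.  319.5] 4 [0.5477 0.0272 0.036 ] [0.5484 0.0209 0.028 ]
w1 [375.5 324.5] 12 [0.539  0.0208 0.036 ] [0.5395 0.0144 0.028 ]
w1 [400.6 328. ] 15 [0.572  0.0082 0.036 ] [0.5733 0.0014 0.028 ]
w1 [349.  330.4] 19 [0.5017 0.019  0.036 ] [0.5013 0.0125 0.028 ]
hub top [0.53613792 0.0266989  0.036     ]
sc [302.4 201.2] 5 [0.5669 0.0061 0.031 ] [0.5712 0.001  0.027 ]
sc [306.  209.1] 53 [0.5364 0.0298 0.031 ] [0.5405 0.0248 0.027 ]
sc [323.  212.5] 2 [0.4941 0.0174 0.031 ] [0.4978 0.0124 0.027 ]
sc [293. 217.] 3 [0.5392 0.0755 0.031 ] [0.5433 0.0709 0.027 ]
[[-0.0352331   0.0158      0.02179863]
 [ 0.03774117  0.0158      0.0229942 ]] 0.07298406709065369 mid [0.00125404 0.0158     0.02239642] tilt deg 0.9386163878303767
```

```bash
python3 -m inch '[[0,0,0,0,0.12,0],[0,0,0,0,0.12,0],[0,0,0,0,0.12,0],[0,0,0,0,0.12,0],[0,0,0,0,0.12,0],[0,0,0,0,0.12,0],[0,0,0,0,0.12,0],[0,0,0,0,0.12,0],[0,0,0,0,0.047,0],[0,0,0,0,0,0],[0,0,0,0,0,0]]'; python3 - <<'E'
from h import *
s=r.get_state();T=R.from_quat(s['eef_rot']).as_matrix()
print('xyaw',np.degrees(np.arctan2(T[1,0],T[0,0])),T.round(3),s['q'].round(2))
print((T.T@(np.array([.538,.028,.1])-s['tool_pos'])-[.0012,0,.0012])*1000)
E
```

```text
clock: 7.43
tool_pos: [0.4981, 0.1596, 0.1485]
eef_rot: [-0.582, 0.402, -0.402, 0.582]
contact_force: [0.0, -1.3, -1.4]
opening: 0.512
xyaw -69.22566346473535 [[ 0.355  0.     0.935]
 [-0.935  0.001  0.355]
 [-0.    -1.     0.   ]] [-0.35  0.69 -0.07  1.96  0.1   0.49 -1.7 ]
[135.99945184  48.43340263 -10.56763852]
```

```bash
python3 -m inch '[[20,0,-14,0,0,0],[25,0,-18,0,0,0],[30,0,-18,0,0,0],[30,0,-18,0,0,0],[20,0,-14,0,0,0],[11,0,-8,0,0,0],[0,0,0,0,0,0],[0,0,0,0,0,0],[0,0,0,0,0,0]]'; python3 - <<'E'
from h import *
d=snap('wrist','w4')
E
```

```text
clock: 8.18
tool_pos: [0.4625, 0.001, 0.1488]
eef_rot: [-0.581, 0.402, -0.402, 0.582]
contact_force: [0.4, 1.1, -1.8]
opening: 0.512
```

View pics/w4.png

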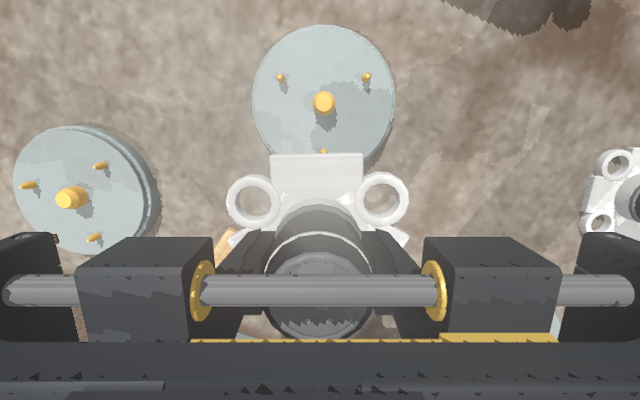

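The mount studs are at about (281,76), (367,76) and (323,151), with the hub at (323,101). They already look aligned with the held lens's holes, so I'll compute the remaining shift.

```bash
python3 - <<'E'
from h import *
d=dict(np.load('pics/w4.npz'));hsv=cv2.cvtColor(d['img'],cv2.COLOR_RGB2HSV)
m=cv2.inRange(hsv,(10,130,110),(32,255,255));n,_,s,ce=cv2.connectedComponentsWithStats(m)
P=[]
for i in range(1,n):
    x,y=ce[i]
    if 255<x<390 and 60<y<160 and s[i][4]>3:
        z=.038 if s[i][4]>100 else .030
        p=wr(d,x,y,z);print(ce[i].round(1),s[i][4],p.round(4)); 
        if z==.030 and y<90:P.append(p)
P=np.array(P);v=P[np.argmax(P[:,0])] 
dv=P[1]-P[0];print('yaw line',np.degrees(np.arctan2(dv[1],dv[0])),np.linalg.norm(dv))
mid=P.mean(0);hub=wr(d,323,101.5,.038)
st=r.get_state();T=R.from_quat(st['eef_rot']).as_matrix()
c=mid-T[:,2]*.021
for q in(c,hub):print(q.round(4),(T.T@(np.array([q[0],q[1],.0438])-st['tool_pos'])-[.0012,0,.0012])*1000)
print(np.degrees(np.arctan2(T[1,0],T[0,0])))
E
```

```text
[364.3  75.4] 7 [0.5728 0.0011 0.03  ]
[368.6  76.6] 7 [ 0.5732 -0.0026  0.03  ]
[332.8  98.5] 4 [0.5464 0.0191 0.03  ]
yaw line -83.10580565739296 0.0037317560017563686
[ 0.5534 -0.0082  0.03  ] [ 39.82104128 105.06798868  80.2909489 ]
[0.5407 0.0259 0.038 ] [  3.43145593 105.09911337  80.49584301]
-69.25625030777493
```

```bash
python3 - <<'E'
from h import *
d=dict(np.load('pics/w4.npz'))
cv2.imwrite('pics/crop4.png',cv2.resize(d['img'][60:165,250:400,::-1],None,fx=5,fy=5,interpolation=cv2.INTER_CUBIC))
E
```

```text
(no output)
```

View pics/crop4.png

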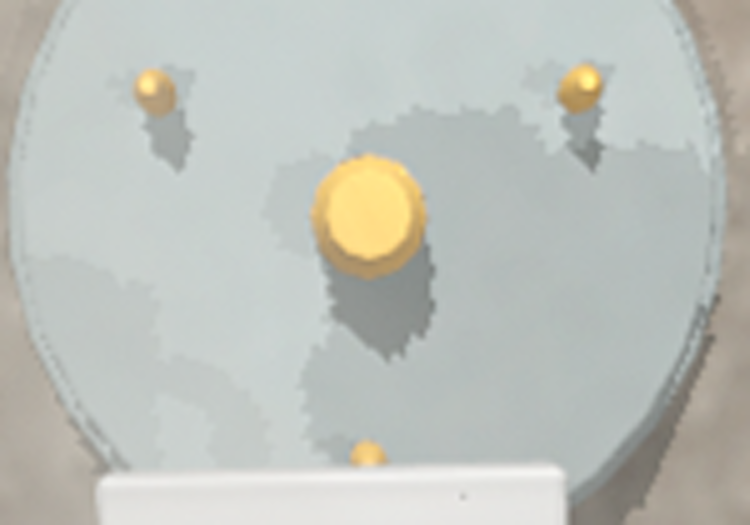

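```bash
python3 - <<'E'
from h import *
d=dict(np.load('pics/w4.npz'))
a,b,h=wr(d,281.2,78.6,.027),wr(d,366,78,.027),wr(d,323.5,102.4,.038)
dv=b-a;print('yaw',np.degrees(np.arctan2(dv[1],dv[0])),np.linalg.norm(dv))
st=r.get_state();T=R.from_quat(st['eef_rot']).as_matrix()
for q in((a+b)/2-T[:,2]*.021,h):print(q.round(4),(T.T@(np.array([q[0],q[1],.0438])-st['tool_pos'])-[.0012,0,.0012])*1000)
E
```

```text
yaw -68.89462434536493 0.07190570599755017
[0.5394 0.0248 0.027 ] [  4.02924234 105.09595031  78.8942393 ]
[0.5402 0.0253 0.038 ] [  3.84904066 105.09758097  79.78516808]
```

Both estimates agree (x +4, z +79, down 105 mm) and the yaw error is under 1°.

```bash
python3 -m inch '[[2,0,15,0,0,0],[2,0,25,0,0,0],[0,0,25,0,0,0],[0,0,14,0,0,0],[0,20,0,0,0,0],[0,20,0,0,0,0],[0,20,0,0,0,0],[0,0,0,0,0,0],[0,0,0,0,0,0],[0,0,0,0,0,0]]'; python3 - <<'E'
from h import *
d=snap('wrist','w5');d=snap('scene','s5')
st=r.get_state();T=R.from_quat(st['eef_rot']).as_matrix();print((T.T@(np.array([.5397,.0251,.0438])-st['tool_pos'])-[.0012,0,.0012])*1000)
s=dict(np.load('pics/s5.npz'))['img'][150:270,220:400,::-1]
cv2.imwrite('pics/s5c.png',cv2.resize(s,None,fx=4,fy=4,interpolation=cv2.INTER_CUBIC))
E
```

```text
clock: 9.07
tool_pos: [0.5376, 0.0242, 0.0894]
eef_rot: [-0.581, 0.402, -0.403, 0.582]
contact_force: [-0.2, -0.2, -1.3]
opening: 0.508
[-1.87377476 46.10615525  0.79817966]
```

View pics/w5.png

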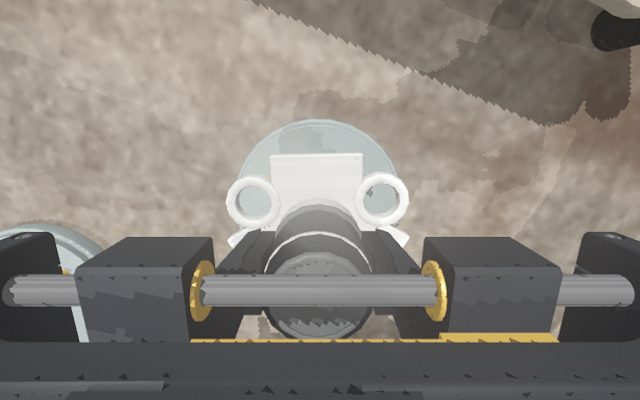

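View pics/s5c.png

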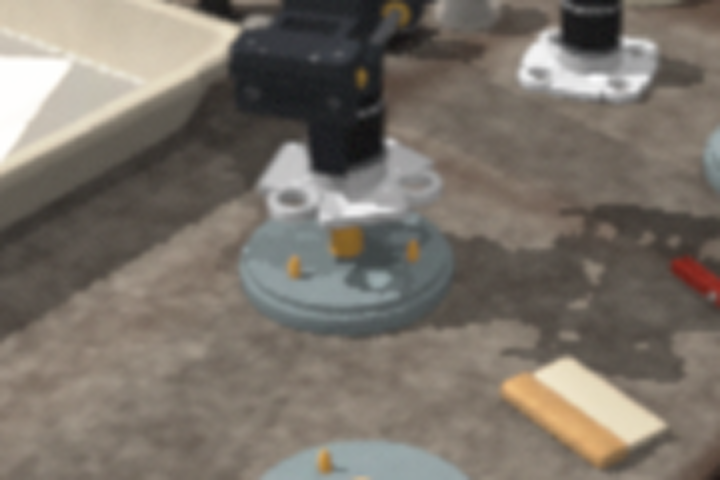

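In the scene crop, the studs at (295,267) and (413,250) lie directly below the holes at (295,198) and (417,182). I'll lower gently.

```bash
python3 -m inch '[[-1,8,0,0,0,0],[0,8,0,0,0,0],[0,8,0,0,0,0],[0,6,0,0,0,0],[0,0,0,0,0,0],[0,0,0,0,0,0]]'; python3 -m inch '[[0,4,0,0,0,0],[0,4,0,0,0,0],[0,3,0,0,0,0],[0,2,0,0,0,0],[0,1,0,0,0,0],[0,0,0,0,0,0],[0,0,0,0,0,0]]';python3 - <<'E'
from h import *
d=snap('wrist','w6');d=snap('scene','s6')
s=dict(np.load('pics/s6.npz'))['img'][150:270,220:400,::-1]
cv2.imwrite('pics/s6c.png',cv2.resize(s,None,fx=4,fy=4,interpolation=cv2.INTER_CUBIC))
E
```

```text
clock: 9.67
tool_pos: [0.5362, 0.024, 0.058]
eef_rot: [0.582, -0.403, 0.402, -0.581]
contact_force: [0.4, -0.2, -1.1]
opening: 0.511
clock: 10.25
tool_pos: [0.5367, 0.0241, 0.0447]
eef_rot: [-0.581, 0.403, -0.403, 0.581]
contact_force: [0.1, 0.6, -3.3]
opening: 0.508
```

View pics/s6c.png

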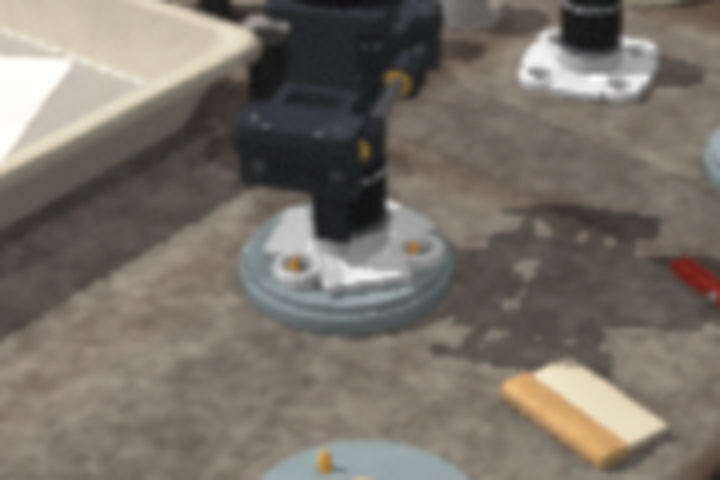

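View pics/w6.png

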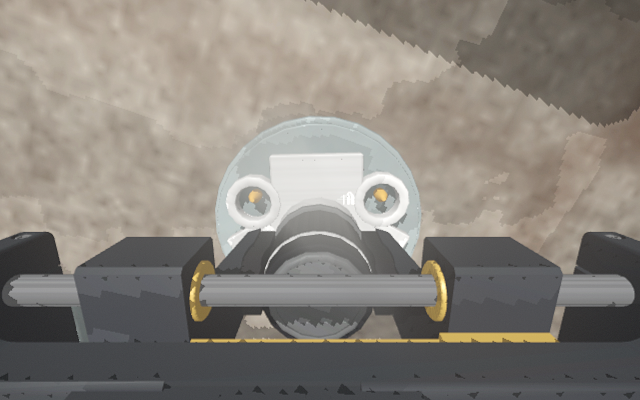

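The studs show through the holes at (254,197) and (381,196) in the wrist view. I'll lower the last 1–2 mm until contact, then open and retreat.

```bash
python3 -m inch '[[0,1,0,0,0,0],[0,0.5,0,0,0,0],[0,0,0,0,0,0],[0,0,0,0,0,0]]'; python3 -m inch '[[0,0,0,0,0,0],[0,0,0,0,0,0],[0,0,0,0,0,0],[0,0,0,0,0,0],[0,0,0,0,0,0],[0,0,0,0,0,0],[0,0,0,0,0,0]]' 80; python3 -m inch '[[0,-10,0,0,0,0],[0,-20,0,0,0,0],[0,-25,0,0,0,0],[0,-30,0,0,0,0],[0,-30,0,0,0,0],[0,-20,-30,0,0,0],[0,0,-30,0,0,0],[0,0,-20,0,0,0],[0,0,0,0,0,0],[0,0,0,0,0,0]]'; python3 - <<'E'
from h import *
for n in('wrist','scene','top'): snap(n,n+'7')
s=dict(np.load('pics/scene7.npz'))['img'][150:270,220:400,::-1]
cv2.imwrite('pics/s7c.png',cv2.resize(s,None,fx=4,fy=4,interpolation=cv2.INTER_CUBIC))
E
```

```text
clock: 10.68
tool_pos: [0.5369, 0.0241, 0.0438]
eef_rot: [-0.581, 0.403, -0.403, 0.581]
contact_force: [-1.0, 0.2, 5.7]
opening: 0.51
clock: 11.27
tool_pos: [0.5367, 0.0241, 0.0431]
eef_rot: [0.581, -0.403, 0.403, -0.581]
contact_force: [-0.4, 0.4, -0.6]
opening: 0.907
clock: 12.1
tool_pos: [0.4612, -0.0044, 0.1791]
eef_rot: [-0.581, 0.403, -0.403, 0.581]
contact_force: [0.9, 0.0, -0.0]
opening: 0.908
```

View pics/s7c.png

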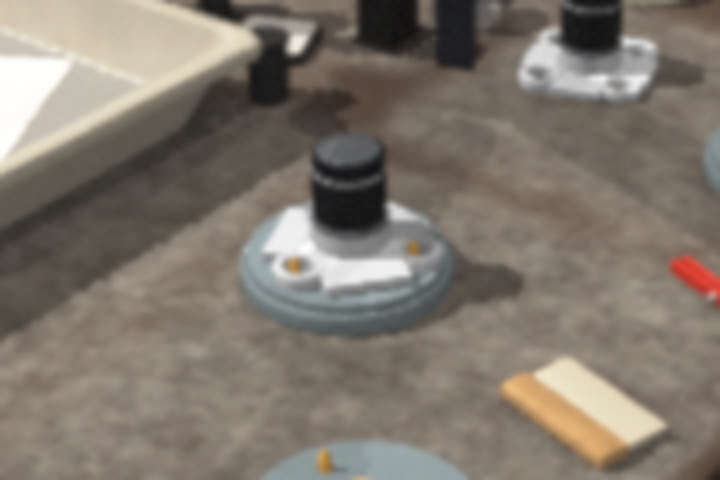

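View pics/wrist7.png

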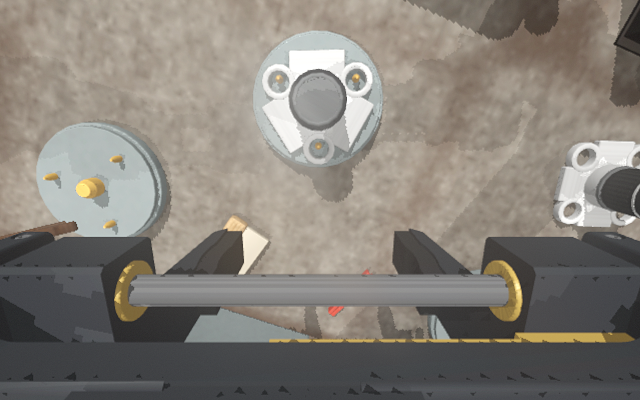

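The wrist view shows the lens flat on the mount, with all three studs through the holes at (279,81), (356,79) and (319,148). The gripper is clear of everything and the four-hole lens is untouched.

```bash
python3 - <<'E'
from h import *
d=dict(np.load('pics/wrist7.npz'))
P=np.array([wr(d,u,v,.028) for u,v in((278.5,81),(356,79),(319,149))]);print(fit3(P),wr(d,318,97,.091))
z=d['range_z'];K=d['mtx'];T=np.eye(4);T[:3,:3]=R.from_quat(d['rot']).as_matrix();T[:3,3]=d['pos'];T=T@d['tool_from_camera']
for u,v in((318,100),(300,62),(335,62),(285,120),(355,120)):
    p=T@np.r_[np.linalg.inv(K)@[u,v,1]*z[v,u],1];print(u,v,p[:3].round(4))
print(r.finish_job())
E
```

```text
(array([0.5381, 0.0241, 0.028 ]), array([0.0424, 0.0423, 0.0429]), np.float64(-38.0)) [0.53964242 0.02463844 0.091     ]
318 100 [0.5377 0.0239 0.0904]
300 62 [0.5668 0.0525 0.0289]
335 62 [0.5782 0.0222 0.0286]
285 120 [0.5129 0.0487 0.0291]
355 120 [ 0.5367 -0.015   0.0281]
the job is handed in; nothing more can be done
None
```

I picked up the three-hole lens, the left one at top-view pixel (200,200). I turned it about −58° and lowered it in the gripper onto the mount farthest from the base, at about (0.539, 0.025). I let go only after contact, backed clear of everything and handed the job in at about 12 s; no verdict was reported.

Last checks:
- **Position:** the lens axis measured (0.538, 0.024), within about 2 mm of the mount's.
- **Flatness:** the flange top was at 28–29 mm at all four points checked, where 28 mm is fully seated.
- **Studs:** all three are visible through the holes, with the lens about 1° from the mount's angle.
- **Four-hole lens:** it stands where it did in the scene view.

The top and wrist cameras disagreed by 2–3 mm on the mount's position. That is within the hole clearance of about 6 mm, and no check failed.

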